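# Unlatch and open the proofing tub

### The job

Open the proofing tub on the counter: gently press the red button in the middle of the lid's T-handle until the handle pops up, then turn the raised handle clockwise by feel until it comes up against its stop, without forcing it past. Keep it turned against the stop while you draw the lid straight out of the tub's front, on the robot's side, until it is nearly all the way open, then let go, leaving the handle standing up and the rack, scraper and timer where they are.

Things in the scene. Friction and masses are not known exactly. Their poses are not given: they have to be found in the camera images.
- tub: White plastic proofing tub, 260 mm (x) by 230 mm (y) by 100 mm high, fixed to the counter; grey runners on its left and right rims rise to 108 mm. Origin: centre of its underside, on the counter. Its front looks to its own -x (roughly towards the robot base); z up. A blue sliding lid lies on top (upper face at 108 mm).
- release_button: Red round button, 16 mm across, in the middle of the T-handle bar. Origin: centre of its upper face, 138 mm above the counter at the start, 8 mm proud of the bar. Travel 6 mm, 1.6 N to start, 4 N fully in; the catch lets go after 4 mm, then the handle pushes up with 6 to 8 N and rises as the finger withdraws. Push at most 20 N. Moves and turns with the bar; y axis along it.
- bar_centre (a point): Centre of the black T-handle bar: 20 mm wide, 16 mm high, 120 mm long, level, along the tub's y at the start. Pushed in: centre 122 mm above the counter. Popped up: centre 144 mm, underside 136 mm; it can then be gripped across its middle from above, fingertips 5 to 10 mm below its underside. Axes: y along the bar, z up.
- handle (a joint): Height of the T-handle above its pushed-in place, m: 0 in and caught, 0.022 fully popped up, held up by a spring.
- turn (a joint): Turn of the T-handle, rad: 0 at the start, grows clockwise seen from above. Almost free (0.04 N m) until it meets the bolt's spring at an angle that differs each time (0.35 to 1.2); then 0.2 rad more, torque growing from 0.2 to 0.4 N m, to a firm stop with the bolt drawn (it clears about 0.02 rad before the stop). Let go, the spring turns it back 0.2 rad and the bolt shoots again.
- clutch (a joint): How far the stop of the handle has been forced, rad: stays 0 unless the handle is turned against its stop with more than 0.7 N m, when the stop slips; this must not happen (0.03 at most).
- lid (a joint): How far the lid is drawn towards the tub's front (tub -x), m: 0 shut, 0.095 at its end. Slides with about 2 N. With the bolt not drawn it goes only about 3 mm; once 35 mm open the bolt no longer matters. The T-handle travels with it.
- cooling_rack: Bystander: steel wire cooling rack, 176 by 126 mm, 27 mm high, beside the tub. Origin: centre of its underside.
- scraper: Bystander: yellow plastic dough scraper, 95 by 125 mm, 10 mm high, lying flat beside the tub. Origin: centre of its underside.
- timer: Bystander: white round kitchen timer with an orange button, 76 mm across, 32 mm high, beside the tub. Origin: centre of its underside.
- plate_centre (a point): Centre of the upper face of the steel plate (66 mm in x, 150 mm in y, 112 mm above the counter) in the middle of the lid, on the T-handle's turning axis; it slides with the lid. Four steel cheeks on it (tops at 122 mm, 48 to 60 mm from the middle) flank the bar's ends and keep it from turning until it has popped up. Axes as the tub's.

How it is judged (in metres and radians):
On the way, in this order (a step that is already met when the one before it is completed fails the run):
1. the T-handle has popped up (value of joint handle above 0.018 m and value of joint lid below 0.01 m), for 0.2 s.
2. the raised handle is turned clockwise, the lid still shut (value of joint turn above 0.45 rad and value of joint handle above 0.012 m and value of joint lid below 0.01 m), for 0.2 s.
3. the lid is drawn open (value of joint lid above 0.07 m), for 0.2 s.
At the end, for the whole second after the job is handed in: The lid is at rest at least 70 mm open (of 95 mm), the T-handle stands up (at least 15 mm above its pushed-in place) and has been let go (value of joint lid above 0.07 m and value of joint handle above 0.015 m and velocity of joint lid between -0.01 and 0.01 m/s); the robot touches nothing.
It fails at once if the button is pushed with more than 22 N (contact force between anything else and release_button above 22 N).
It fails at once if the handle is forced past its stop (value of joint clutch above 0.03 rad).
It fails at once if the cooling rack is shifted more than 20 mm (distance of cooling_rack from where it was at the start of the episode above 0.02 m).
It fails at once if the scraper is shifted more than 20 mm (distance of scraper from where it was at the start of the episode above 0.02 m).
It fails at once if the timer is shifted more than 20 mm (distance of timer from where it was at the start of the episode above 0.02 m).
It also fails if it takes over 64 s, if anything falls off the work surface, if the arm or the gripper's body presses on something with over 40 N, if the wrist force passes 120 N, or if a joint passes its speed limit or range.

### The arm

A 6-joint arm with a two-finger parallel gripper is mounted at the origin on the work surface. World frame = base frame: x ahead of the robot, y to its left, z up, the work surface at z = 0. Lengths are in mm, angles in rad, forces in N, time in s.
With the tool pointing down it reaches from about 300 to 875 mm from the base axis. Payload 6.4 kg.
Tool frame: the origin (TCP) lies midway between the tips of the shut fingers; the grasp point (between the pads) lies 19 mm behind it; z points along the fingers, x is the direction in which the jaws open and shut, and the axes are right-handed (so a half turn about z gives the same grasp; the last joint's range is limited). The gripper opens to 85 mm and grips with 20 to 120 N. Pads are 22 mm wide; open, the fingers measure 114 mm over their backs; the gripper's body (76 mm by 85 mm) begins 54 mm behind the grasp point. The pads swing forward as they close: fully open they stand 13 mm farther back than shut.
Start: joints at [-1.478, 0.181, 1.607, -0, 1.354, -0.206], TCP at [169.281, -549.532, 231.288] pointing down, gripper open.
Joint ranges: [-2.99, 2.99], [-0.89, 2.07], [0.3, 2.58], [-1.14, 4.28], [0, 2.63], [-3.12, 3.12]. Speed limits (rad/s): [2.57, 2.57, 3.01, 3.14, 3.14, 3.14].

### API

Orientations are given as a unit quaternion [x, y, z, w].
In Python, from station import bot gives the robot as it stands.
- The arm moves only by the tool arm_command, never from a script. Its arguments are lists of equal length, an entry for each row: "turn": the turn, a rotation vector about the tool's x, y, z in degrees, a list of three; "xyz": the shift along the tool's x, y, z in mm, a list of three; "claw": the finger opening in mm, from 0 to 85.4. A call has 1 to 20 rows; each row is the pose to reach, as a shift and turn from the pose commanded when the call began, along the tool's axes at that moment; what a row does not reach only later rows make up. A row lasts 1/12 s, in which the tool goes at most 41.7 mm and 7.16 degrees, less where a joint would pass 70% of its speed; a pose out of reach is approached as far as the arm can. A call with a gripper value outside its range is refused whole. The fingers move at their own pace and stop on an object; "squeeze" is the grip in N (left out, the last holds). Time passes only in rows, so rows that repeat a pose let the fingers close. It gives the time, the measured TCP pose, the force and the opening at its end, in the units of the state.
- bot.sense(): the state, without advancing time (a new reading comes with each control period).
- bot.camera(name): name is "scene" or "top"; returns a dict with "frame" (384x512x3 uint8, red, green, blue), "mtx" (3x3 intrinsics, pixels), "xyz" and "rotation" of the camera in the world. Camera axes: x right, y down, z forward; pixel columns grow to the right and rows downward; lengths in mm; the calibration is good to about 2 mm. A picture is of the moment at which its call begins. There is no depth.
- bot.job_done(): hands the job in, once; it reports no verdict.
The state is a dict: "time_s": time; "joint_positions": joint angles; "joint_vel": joint speeds; "joint_efforts": joint torques, N m; "tool_pos": TCP position; "ee_rot": TCP orientation; "wrist_force": force on the tool from outside, world axes, zero at the start; "torque": the same for the moment, N m; "width": finger opening in mm.
Only numpy, scipy, OpenCV 4.12 (cv2) and the standard library are available. Lean on these libraries where they do the work, as an engineer would, in place of code of your own. Each camera call takes 0.05 s, during which the arm holds its last target. There are 200 camera calls.

## Working session

There is one attempt and no reset: what is moved stays moved. The work goes in short steps, Python scripts to look and compute and a tool call to move; the robot and the scene stay as the last step left them, time stands still between calls to the robot, and variables do not carry over. Pictures are saved under pics/ and viewed, about 8 in all and at most 12, crops included, and the job is handed in when it is done.

Besides the shell and the picture viewer there is one more tool, called after "Emit:" in YAML: its name, and indented under it one key for each argument. arm_command: Moves the arm, as the interface text tells. Its arguments: {"type":"object","properties":{"turn":{"type":"array","items":{"type":"array","items":{"type":"number"}}},"xyz":{"type":"array","items":{"type":"array","items":{"type":"number"}}},"claw":{"type":"array","items":{"type":"number"}},"squeeze":{"type":"number"}},"required":["turn","xyz","claw"]}

```bash
mkdir -p pics; ls
python3 - <<'E'
from station import bot
import cv2,pickle
s=bot.sense();print(s)
for n in("scene","top"):
    c=bot.camera(n);cv2.imwrite(f"pics/{n}0.png",c["frame"][:,:,::-1]);pickle.dump(c,open(n+".pkl","wb"));print(n,c["mtx"],c["xyz"],c["rotation"])
E
```

```text
pics
{'time_s': 0.0, 'joint_positions': array([-1.47832033e+00,  1.81534487e-01,  1.60801528e+00,  1.14170100e-05,
        1.35378291e+00, -2.06317080e-01]), 'joint_vel': array([ 5.48606479e-04,  4.47888351e-04, -1.04615693e-04, -6.52126702e-04,
       -7.52829395e-05,  1.93356476e-03]), 'joint_efforts': array([-2.62859822e-05, -4.44874835e+01, -3.51334763e+01, -2.30055357e-04,
        9.04059329e-03, -2.48705760e-05]), 'tool_pos': array([ 169.21996715, -548.96066733,  230.38431724]), 'ee_rot': array([ 8.04476113e-01, -5.93984365e-01, -5.75037401e-04, -6.52902978e-04]), 'wrist_force': array([ 0.54959011,  0.61231944, -0.30402598]), 'torque': array([ 0.0328983 , -0.01306266,  0.06584423]), 'width': 85.4030890600572}
scene [[389.55294202   0.         249.24502265]
 [  0.         389.55294202 195.45772156]
 [  0.           0.           1.        ]] [1148.36211726   60.8861784   807.91170498] [ 0.66148517  0.67312699 -0.23842129 -0.22911288]
top [[429.75317589   0.         255.84240141]
 [  0.         429.75317589 190.88265777]
 [  0.           0.           1.        ]] [ 519.43935519   37.48788869 1064.65185389] [ 0.71341067 -0.69957492  0.03221959 -0.02453689]
```

View pics/top0.png

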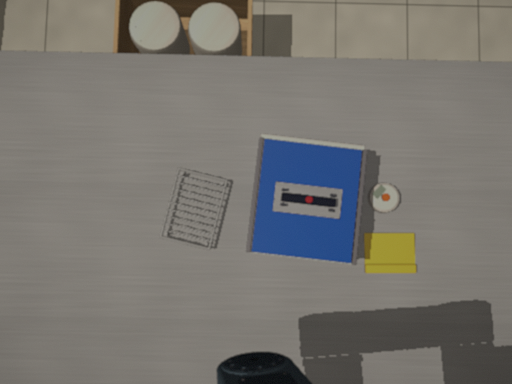

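View pics/scene0.png

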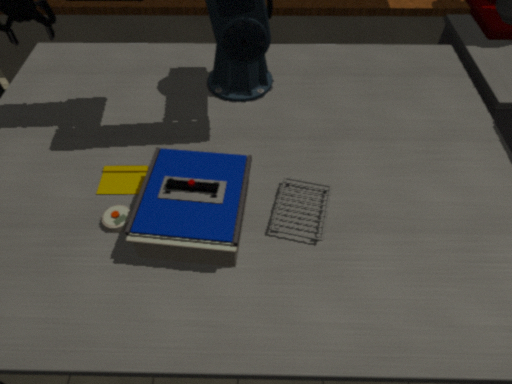

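The top view shows the button near (309,200), the bar from (281,197) to (337,203), the rack on the left, and the timer and scraper on the right. Robot-side (front) is image-bottom.

```bash
cat > h.py <<'E'
import numpy as np,cv2
from scipy.spatial.transform import Rotation as R
from station import bot
def ray(c,u,v):
    d=R.from_quat(c["rotation"]).apply(np.linalg.inv(c["mtx"])@[u,v,1]);return np.array(c["xyz"]),d
def at(c,u,v,z):
    o,d=ray(c,u,v);return o+d*(z-o[2])/d[2]
def red(c,box):
    x0,y0,x1,y1=box;f=c["frame"][y0:y1,x0:x1].astype(float)
    w=np.clip(f[...,0]-1.5*np.maximum(f[...,1],f[...,2])-20,0,None);ys,xs=np.mgrid[y0:y1,x0:x1]
    return (w*xs).sum()/w.sum(),(w*ys).sum()/w.sum(),w.sum()
def totool(s,world): # world vector -> tool axes
    return R.from_quat(s["ee_rot"]).inv().apply(world)
E
python3 - <<'E'
from h import *
import pickle
t=pickle.load(open("top.pkl","rb"));s=pickle.load(open("scene.pkl","rb"))
a=red(t,(290,185,330,215));b=red(s,(175,170,210,195));print(a,b)
print(at(t,*a[:2],137),at(s,*b[:2],137))
f=t["frame"];sub=f[175:225,265:350].astype(int)
m=((sub.max(2)<45)).astype('uint8')
n,l,st,ce=cv2.connectedComponentsWithStats(m);print(st,ce)
k=1+st[1:,4].argmax();r=cv2.minAreaRect(np.argwhere(l==k)[:,::-1].astype('float32'));print(r)
bp=cv2.boxPoints(r)+[265,175]
P=np.array([at(t,*p,130) for p in bp]);print(P.round(1),P.mean(0))
# tub edges by blue lid
hsv=(f[...,2].astype(int)-f[...,0]>60).astype('uint8')
cs=max(cv2.findContours(hsv,0,2)[0],key=cv2.contourArea);r=cv2.minAreaRect(cs);Q=np.array([at(t,*p,108) for p in cv2.boxPoints(r)]);print(Q.round(1),Q.mean(0))
d=np.diff(np.vstack([Q,Q[:1]]),axis=0);print(np.degrees(np.arctan2(d[:,1],d[:,0])),np.linalg.norm(d,axis=1))
for p in [(385,197),(365,233),(416,233),(365,272),(180,168),(232,180),(163,236),(212,249)]:print(p,at(t,*p,20).round())
S=bot.sense();print(R.from_quat(S["ee_rot"]).as_matrix().round(3))
E
```

```text
(np.float64(308.649577167019), np.float64(199.08562367864693), np.float64(1892.0)) (np.float64(190.8827777777778), np.float64(182.07166666666666), np.float64(1800.0))
[578.65290768 -86.56181108 137.        ] [575.67679704 -87.67998542 137.        ]
[[   0    0   85   50 3939]
 [  17   19   24    9  155]
 [  46   22   25    9  156]] [[41.86925616 24.50317339]
 [28.49677419 22.73548387]
 [58.71794872 26.17307692]]
((58.103660583496094, 26.067075729370117), (23.632347106933594, 6.957186698913574), 6.340191841125488)
[[ 570.2  -92.7  130. ]
 [ 585.3  -94.2  130. ]
 [ 580.6 -145.6  130. ]
 [ 565.5 -144.   130. ]] [ 575.40016377 -119.11824731  130.        ]
[[ 464.    34.7  108. ]
 [ 714.7   10.2  108. ]
 [ 693.2 -212.7  108. ]
 [ 442.8 -183.6  108. ]] [578.67569061 -87.85384722 108.        ]
[ -5.56685979 -95.51076476 173.36226746  84.45482532] [251.82054166 224.00355139 252.00086705 219.29377341]
(385, 197) [ 595. -289.   20.]
(365, 233) [ 506. -240.   20.]
(416, 233) [ 509. -364.   20.]
(365, 272) [ 413. -240.   20.]
(180, 168) [656. 213.  20.]
(232, 180) [629.  86.  20.]
(163, 236) [490. 249.  20.]
(212, 249) [461. 130.  20.]
[[ 0.294 -0.956 -0.   ]
 [-0.956 -0.294  0.002]
 [-0.002 -0.    -1.   ]]
```

Emit:
arm_command:
  turn:
    - [0, 0, -7]
    - [0, 0, -14]
    - [0, 0, -21]
    - [0, 0, -28]
    - [0, 0, -35]
    - [0, 0, -42]
    - [0, 0, -49]
    - [0, 0, -56]
    - [0, 0, -63]
    - [0, 0, -67.3]
    - [0, 0, -67.3]
    - [0, 0, -67.3]
    - [0, 0, -67.3]
    - [0, 0, -67.3]
    - [0, 0, -67.3]
    - [0, 0, -67.3]
    - [0, 0, -67.3]
    - [0, 0, -67.3]
    - [0, 0, -67.3]
    - [0, 0, -67.3]
  xyz:
    - [-18, -30, 0]
    - [-36, -60, 0]
    - [-55, -90, 0]
    - [-75, -123, 0]
    - [-95, -155, 0]
    - [-115, -188, 0]
    - [-135, -221, 0]
    - [-155, -254, 0]
    - [-175, -286, 0]
    - [-195, -319, 0]
    - [-215, -352, 5]
    - [-235, -384, 10]
    - [-255, -417, 15]
    - [-275, -450, 20]
    - [-295, -483, 25]
    - [-310, -507, 30]
    - [-318, -520, 30]
    - [-321.6, -526.2, 30]
    - [-321.6, -526.2, 30]
    - [-321.6, -526.2, 30]
  claw: [0, 0, 0, 0, 0, 0, 0, 0, 0, 0, 0, 0, 0, 0, 0, 0, 0, 0, 0, 0]
  squeeze: 20

```text
time_s: 1.77
tool_pos: [577.1, -87.6, 201.1]
ee_rot: [0.999, -0.049, -0.0, 0.0]
wrist_force: [-0.1, -0.0, -0.5]
width: 0.3
```

Run:
```python
from h import *
s=bot.sense();print(s);print(R.from_quat(s["ee_rot"]).as_matrix().round(3))
a=bot.camera("scene")["frame"][130:260,110:270]
b=bot.camera("top")["frame"][130:260,230:390]
cv2.imwrite("pics/1.png",cv2.resize(np.hstack([a,b]),None,fx=2.5,fy=2.5,interpolation=2)[:,:,::-1])
```

```text
{'time_s': 1.7667, 'joint_positions': array([-3.53637374e-01,  2.28288496e-01,  1.61382012e+00, -4.61523958e-04,
        1.30009319e+00, -2.56463148e-01]), 'joint_vel': array([-2.27104475e-02, -1.24316263e-02,  5.51640225e-03, -4.86330886e-05,
        4.92381136e-04, -5.57567148e-05]), 'joint_efforts': array([ 9.84735489e-01, -4.57410550e+01, -3.45435691e+01,  9.89269582e-02,
       -1.87585579e-02,  4.35174722e-02]), 'tool_pos': array([577.10779853, -87.62361068, 201.07472689]), 'ee_rot': array([ 9.98822806e-01, -4.85062925e-02, -3.57292226e-04,  1.20597767e-04]), 'wrist_force': array([-0.10016151, -0.03357796, -0.4900594 ]), 'torque': array([-0.01416522,  0.06616957, -0.0321166 ]), 'width': 0.27239186085467604}
[[ 0.995 -0.097 -0.001]
 [-0.097 -0.995 -0.   ]
 [-0.001  0.    -1.   ]]
```

View pics/1.png

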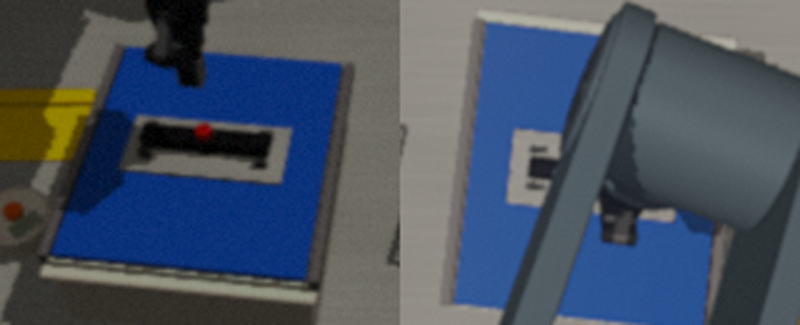

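The fingers sit over the lid's centre, shut, at z=201. Next I go down and press in small steps.

Emit:
arm_command:
  turn:
    - [0, 0, 0]
    - [0, 0, 0]
    - [0, 0, 0]
    - [0, 0, 0]
    - [0, 0, 0]
    - [0, 0, 0]
    - [0, 0, 0]
  xyz:
    - [0, -0.5, 20]
    - [0, -0.5, 40]
    - [0, -0.5, 52]
    - [0, -0.5, 58]
    - [0, -0.5, 60]
    - [0, -0.5, 60]
    - [0, -0.5, 60]
  claw: [0, 0, 0, 0, 0, 0, 0]

```text
time_s: 2.45
tool_pos: [578.1, -87.3, 142.2]
ee_rot: [0.999, -0.049, 0.001, 0.0]
wrist_force: [0.0, -0.0, 0.9]
width: 0.1
```

Emit:
arm_command:
  turn:
    - [0, 0, 0]
    - [0, 0, 0]
    - [0, 0, 0]
    - [0, 0, 0]
  xyz:
    - [0, 0, 1.5]
    - [0, 0, 3]
    - [0, 0, 4]
    - [0, 0, 4]
  claw: [0, 0, 0, 0]

```text
time_s: 2.78
tool_pos: [578.0, -86.9, 137.9]
ee_rot: [0.999, -0.049, 0.001, 0.0]
wrist_force: [0.2, 0.6, 2.5]
width: 0.4
```

Emit:
arm_command:
  turn:
    - [0, 0, 0]
    - [0, 0, 0]
    - [0, 0, 0]
  xyz:
    - [0, 0, 1]
    - [0, 0, 2]
    - [0, 0, 2]
  claw: [0, 0, 0]

```text
time_s: 3.03
tool_pos: [578.0, -86.9, 135.6]
ee_rot: [0.999, -0.049, 0.001, 0.0]
wrist_force: [0.2, 0.0, 3.5]
width: -0.1
```

Emit:
arm_command:
  turn:
    - [0, 0, 0]
    - [0, 0, 0]
    - [0, 0, 0]
  xyz:
    - [0, 0, 0.7]
    - [0, 0, 1.5]
    - [0, 0, 1.5]
  claw: [0, 0, 0]

```text
time_s: 3.28
tool_pos: [578.0, -86.9, 134.4]
ee_rot: [0.999, -0.049, 0.001, 0.0]
wrist_force: [-1.1, 0.2, 7.5]
width: -0.1
```

Emit:
arm_command:
  turn:
    - [0, 0, 0]
    - [0, 0, 0]
    - [0, 0, 0]
  xyz:
    - [0, 0, 0.5]
    - [0, 0, 1]
    - [0, 0, 1]
  claw: [0, 0, 0]

```text
time_s: 3.53
tool_pos: [578.0, -86.9, 133.5]
ee_rot: [0.999, -0.049, 0.001, 0.0]
wrist_force: [-2.3, 0.3, 7.8]
width: 0.1
```

Force jumped from 3.5 N to 7.5 N, so the catch has let go. Withdrawing slowly.

Emit:
arm_command:
  turn:
    - [0, 0, 0]
    - [0, 0, 0]
    - [0, 0, 0]
    - [0, 0, 0]
    - [0, 0, 0]
    - [0, 0, 0]
    - [0, 0, 0]
    - [0, 0, 0]
    - [0, 0, 0]
    - [0, 0, 0]
    - [0, 0, 0]
    - [0, 0, 0]
    - [0, 0, 0]
    - [0, 0, 0]
  xyz:
    - [0, 0, -3]
    - [0, 0, -6]
    - [0, 0, -9]
    - [0, 0, -12]
    - [0, 0, -15]
    - [0, 0, -18]
    - [0, 0, -21]
    - [0, 0, -24]
    - [0, 0, -28]
    - [0, 0, -35]
    - [0, 0, -45]
    - [0, 0, -60]
    - [0, 0, -65]
    - [0, 0, -65]
  claw: [0, 0, 0, 0, 0, 0, 0, 0, 0, 0, 0, 0, 0, 60]

```text
time_s: 4.7
tool_pos: [578.5, -87.1, 199.7]
ee_rot: [0.999, -0.049, 0.001, 0.0]
wrist_force: [0.6, -0.6, 0.8]
width: 10.9
```

Run:
```python
from h import *
print(bot.sense())
c=bot.camera("scene");r=red(c,(170,160,215,200));print(r)
for z in(138,158):print(at(c,*r[:2],z))
a=c["frame"][130:260,110:270]
cv2.imwrite("pics/2.png",cv2.resize(a,None,fx=4,fy=4,interpolation=2)[:,:,::-1])
```

```text
{'time_s': 4.7, 'joint_positions': array([-3.52155661e-01,  2.29889301e-01,  1.61480948e+00,  9.25358296e-06,
        1.29385638e+00, -2.54884003e-01]), 'joint_vel': array([-0.00044593,  0.02072068,  0.02620852, -0.00116691, -0.02248954,
       -0.00178826]), 'joint_efforts': array([ 4.13704687e-02, -4.58935118e+01, -3.39215112e+01, -2.75313083e-03,
        2.50234790e-01,  2.60228873e-06]), 'tool_pos': array([578.48267656, -87.0720434 , 199.69300748]), 'ee_rot': array([ 9.98816298e-01, -4.86178578e-02,  1.45065377e-03,  4.49674890e-04]), 'wrist_force': array([ 0.59663232, -0.63908267,  0.81611306]), 'torque': array([ 0.04053015, -0.03090253, -0.01664035]), 'width': 10.867455786123108}
(np.float64(189.66658221434), np.float64(175.9916392196605), np.float64(1973.5))
[558.2281839  -92.33946696 138.        ]
[575.84644401 -87.76496426 158.        ]
```

View pics/2.png

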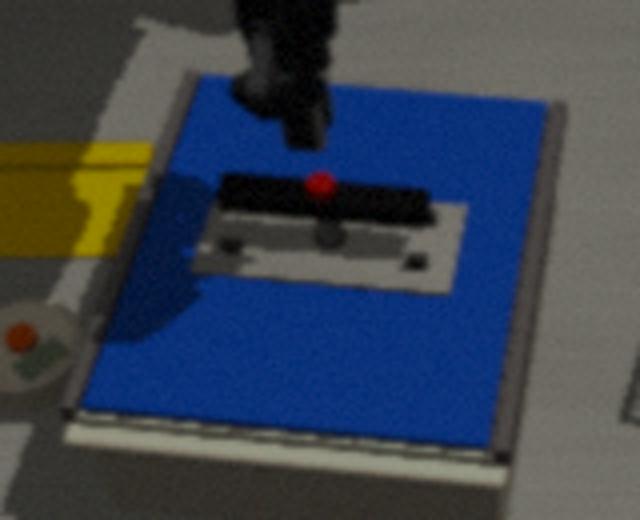

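The handle stands up (button at about 158–160 mm) and the lid is still shut. Gripping across the middle.

Emit:
arm_command:
  turn:
    - [0, 0, 0]
    - [0, 0, 0]
    - [0, 0, 0]
    - [0, 0, 0]
    - [0, 0, 0]
    - [0, 0, 0]
    - [0, 0, 0]
    - [0, 0, 0]
    - [0, 0, 0]
    - [0, 0, 0]
    - [0, 0, 0]
  xyz:
    - [0, 0, 0]
    - [0, 0, 0]
    - [0, 0, 0]
    - [0, 0, 5]
    - [0, 0, 15]
    - [0, 0, 30]
    - [0, 0, 45]
    - [0, 0, 60]
    - [0, 0, 69]
    - [0, 0, 71]
    - [0, 0, 71]
  claw: [50, 50, 50, 50, 50, 50, 50, 50, 50, 50, 50]

```text
time_s: 5.67
tool_pos: [576.9, -86.5, 125.6]
ee_rot: [0.999, -0.049, -0.001, -0.0]
wrist_force: [0.4, 0.4, 1.0]
width: 50.0
```

Emit:
arm_command:
  turn:
    - [0, 0, 0]
    - [0, 0, 0]
    - [0, 0, 0]
    - [0, 0, 0]
    - [0, 0, 0]
    - [0, 0, 0]
    - [0, 0, 0]
    - [0, 0, 0]
    - [0, 0, 0]
    - [0, 0, 0]
  xyz:
    - [0, 0, 0]
    - [0, 0, 0]
    - [0, 0, 0]
    - [0, 0, 0]
    - [0, 0, 0]
    - [0, 0, 0]
    - [0, 0, 0]
    - [0, 0, 0]
    - [0, 0, 0]
    - [0, 0, 0]
  claw: [40, 32, 26, 22, 18, 15, 15, 15, 15, 15]
  squeeze: 50

```text
time_s: 6.5
tool_pos: [577.0, -86.8, 127.7]
ee_rot: [0.999, -0.049, -0.001, 0.0]
wrist_force: [-6.3, 0.9, 6.9]
width: 18.9
```

Run:
```python
from h import *
s=bot.sense();print({k:s[k] for k in("time_s","tool_pos","wrist_force","torque","width","joint_positions")})
a=bot.camera("scene")["frame"][130:260,110:270]
cv2.imwrite("pics/3.png",cv2.resize(a,None,fx=4,fy=4,interpolation=2)[:,:,::-1])
```

```text
{'time_s': 6.5, 'tool_pos': array([576.98017608, -86.84154488, 127.7448789 ]), 'wrist_force': array([-6.30441106,  0.91198874,  6.94300985]), 'torque': array([0.02733537, 0.86544321, 0.02114113]), 'width': 18.918032811317612, 'joint_positions': array([-3.52327985e-01,  3.11437414e-01,  1.67022030e+00, -6.85743690e-04,
        1.16089025e+00, -2.54836672e-01])}
```

View pics/3.png

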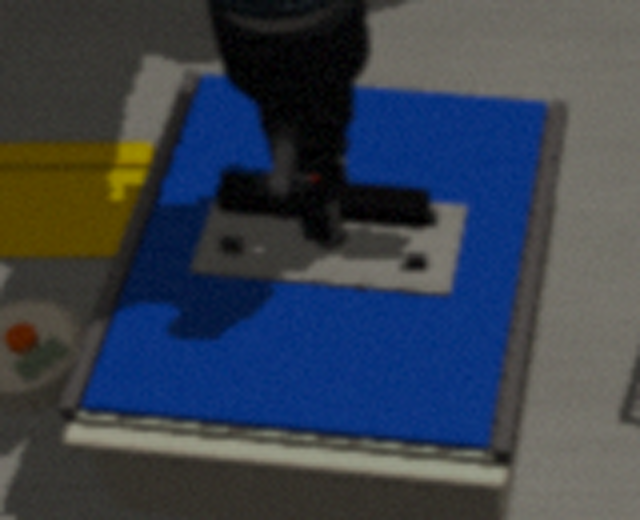

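The bar is gripped at 18.9 mm with a small side load (−6 N in x) and some downward preload. I'll relieve both and start turning.

Emit:
arm_command:
  turn:
    - [0, 0, 0]
    - [0, 0, 0]
    - [0, 0, 2]
    - [0, 0, 4]
    - [0, 0, 6]
    - [0, 0, 8]
    - [0, 0, 10]
    - [0, 0, 12]
    - [0, 0, 14]
    - [0, 0, 14]
  xyz:
    - [-0.5, 0, -0.7]
    - [-1, 0, -1.5]
    - [-1, 0, -1.5]
    - [-1, 0, -1.5]
    - [-1, 0, -1.5]
    - [-1, 0, -1.5]
    - [-1, 0, -1.5]
    - [-1, 0, -1.5]
    - [-1, 0, -1.5]
    - [-1, 0, -1.5]
  claw: [15, 15, 15, 15, 15, 15, 15, 15, 15, 15]

```text
time_s: 7.38
tool_pos: [576.5, -86.8, 127.9]
ee_rot: [0.985, -0.171, 0.0, 0.0]
wrist_force: [0.8, -1.5, -4.1]
width: 19.1
```

```bash
cat > st.py <<'E'
from h import *
s=bot.sense();m=R.from_quat(s["ee_rot"]).as_matrix()
print(s["time_s"],s["tool_pos"].round(1),s["wrist_force"].round(1),s["torque"].round(2),round(s["width"],1),"yaw",np.degrees(np.arctan2(m[1,0],m[0,0])).round(2),"q6",np.degrees(s["joint_positions"][5]).round(2),s["joint_efforts"][5].round(2))
E
python3 st.py
```

```text
7.3833 [576.5 -86.8 127.9] [ 0.8 -1.5 -4.1] [-0.26 -0.24 -0.04] 19.1 yaw -19.65 q6 -0.56 0.44
```

Emit:
arm_command:
  turn:
    - [0, 0, 1.5]
    - [0, 0, 3]
    - [0, 0, 4.5]
    - [0, 0, 4.5]
  xyz:
    - [0, 0, 0.3]
    - [0, 0, 0.7]
    - [0, 0, 0.7]
    - [0, 0, 0.7]
  claw: [15, 15, 15, 15]

```text
time_s: 7.72
tool_pos: [576.6, -86.8, 127.9]
ee_rot: [0.978, -0.209, 0.0, 0.0]
wrist_force: [-1.7, 0.4, 0.6]
width: 18.7
```

```bash
python3 st.py
```

```text
7.7167 [576.6 -86.8 127.9] [-1.7  0.4  0.6] [-0.13  0.06 -0.05] 18.7 yaw -24.07 q6 3.87 0.34
```

Emit:
arm_command:
  turn:
    - [0, 0, 1.5]
    - [0, 0, 3]
    - [0, 0, 4.5]
    - [0, 0, 4.5]
    - [0, 0, 4.5]
  xyz:
    - [0, 0, 0]
    - [0, 0, 0]
    - [0, 0, 0]
    - [0, 0, 0]
    - [0, 0, 0]
  claw: [15, 15, 15, 15, 15]

```text
time_s: 8.13
tool_pos: [576.7, -86.9, 127.8]
ee_rot: [0.969, -0.246, 0.0, 0.0]
wrist_force: [-0.9, -1.2, 1.9]
width: 19.3
```

```bash
python3 st.py
```

```text
8.1333 [576.7 -86.9 127.8] [-0.9 -1.2  1.9] [-0.24  0.12 -0.06] 19.3 yaw -28.49 q6 8.28 0.03
```

Emit:
arm_command:
  turn:
    - [0, 0, 1.5]
    - [0, 0, 3]
    - [0, 0, 4.5]
    - [0, 0, 4.5]
  xyz:
    - [0, 0, 0]
    - [0, 0, 0]
    - [0, 0, 0]
    - [0, 0, 0]
  claw: [15, 15, 15, 15]

```text
time_s: 8.47
tool_pos: [576.7, -86.9, 127.8]
ee_rot: [0.959, -0.284, 0.0, 0.0]
wrist_force: [-1.3, -1.0, 2.5]
width: 18.9
```

```bash
python3 st.py
```

```text
8.4667 [576.7 -86.9 127.8] [-1.3 -1.   2.5] [-0.23  0.15  0.03] 18.9 yaw -33.05 q6 12.84 0.35
```

Settled, both readings show free rotation. Continuing; the spring will show as a step to about 0.2 N m.

Emit:
arm_command:
  turn:
    - [0, 0, 2]
    - [0, 0, 4]
    - [0, 0, 6]
    - [0, 0, 6]
    - [0, 0, 6]
  xyz:
    - [0, 0, 0]
    - [0, 0, 0]
    - [0, 0, 0]
    - [0, 0, 0]
    - [0, 0, 0]
  claw: [15, 15, 15, 15, 15]

```text
time_s: 8.88
tool_pos: [576.7, -87.0, 127.8]
ee_rot: [0.943, -0.333, 0.0, 0.0]
wrist_force: [-1.4, -2.9, 1.6]
width: 19.1
```

```bash
python3 st.py
```

```text
8.8833 [576.7 -87.  127.8] [-1.4 -2.9  1.6] [-0.32  0.14  0.22] 19.1 yaw -38.95 q6 18.74 0.29
```

Emit:
arm_command:
  turn:
    - [0, 0, 1.5]
    - [0, 0, 3]
    - [0, 0, 4]
    - [0, 0, 4]
    - [0, 0, 4]
  xyz:
    - [0, 0, 0]
    - [0, 0, 0]
    - [0, 0, 0]
    - [0, 0, 0]
    - [0, 0, 0]
  claw: [15, 15, 15, 15, 15]

```text
time_s: 9.3
tool_pos: [576.7, -87.0, 127.8]
ee_rot: [0.93, -0.367, 0.0, 0.0]
wrist_force: [-2.3, -2.6, 2.6]
width: 19.2
```

```bash
python3 st.py
```

```text
9.3 [576.7 -87.  127.8] [-2.3 -2.6  2.6] [-0.52  0.19  0.25] 19.2 yaw -43.0 q6 22.79 0.3
```

Emit:
arm_command:
  turn:
    - [0, 0, 0.7]
    - [0, 0, 1.5]
    - [0, 0, 1.5]
    - [0, 0, 1.5]
  xyz:
    - [0, 0, 0]
    - [0, 0, 0]
    - [0, 0, 0]
    - [0, 0, 0]
  claw: [15, 15, 15, 15]

```text
time_s: 9.63
tool_pos: [576.7, -86.9, 127.8]
ee_rot: [0.925, -0.379, 0.0, 0.0]
wrist_force: [-1.5, -4.4, 4.5]
width: 19.3
```

```bash
python3 st.py
```

```text
9.6333 [576.7 -86.9 127.8] [-1.5 -4.4  4.5] [-0.62  0.2   0.27] 19.3 yaw -44.58 q6 24.37 0.32
```

Emit:
arm_command:
  turn:
    - [0, 0, 0.5]
    - [0, 0, 1]
    - [0, 0, 1]
    - [0, 0, 1]
  xyz:
    - [0, 0, 0]
    - [0, 0, 0]
    - [0, 0, 0]
    - [0, 0, 0]
  claw: [15, 15, 15, 15]

```text
time_s: 9.97
tool_pos: [576.7, -86.9, 127.8]
ee_rot: [0.922, -0.387, 0.0, 0.0]
wrist_force: [-3.0, -4.1, 5.3]
width: 19.2
```

```bash
python3 st.py
```

```text
9.9667 [576.7 -86.9 127.8] [-3.  -4.1  5.3] [-0.77  0.24  0.3 ] 19.2 yaw -45.59 q6 25.37 0.34
```

Emit:
arm_command:
  turn:
    - [0, 0, 0.5]
    - [0, 0, 1]
    - [0, 0, 1]
    - [0, 0, 1]
  xyz:
    - [0, 0, 0]
    - [0, 0, 0]
    - [0, 0, 0]
    - [0, 0, 0]
  claw: [15, 15, 15, 15]

```text
time_s: 10.3
tool_pos: [576.7, -86.9, 127.8]
ee_rot: [0.918, -0.395, 0.0, 0.0]
wrist_force: [-2.0, -4.4, 5.3]
width: 19.1
```

```bash
python3 st.py
```

```text
10.3 [576.7 -86.9 127.8] [-2.  -4.4  5.3] [-0.77  0.17  0.29] 19.1 yaw -46.59 q6 26.38 0.35
```

Emit:
arm_command:
  turn:
    - [0, 0, 0.5]
    - [0, 0, 1]
    - [0, 0, 1]
    - [0, 0, 1]
  xyz:
    - [0.1, 0.3, -0.3]
    - [0.2, 0.5, -0.6]
    - [0.2, 0.5, -0.6]
    - [0.2, 0.5, -0.6]
  claw: [15, 15, 15, 15]

```text
time_s: 10.63
tool_pos: [576.5, -87.0, 127.9]
ee_rot: [0.915, -0.403, 0.0, -0.0]
wrist_force: [2.3, -3.8, -0.7]
width: 19.1
```

```bash
python3 st.py
```

```text
10.6333 [576.5 -87.  127.9] [ 2.3 -3.8 -0.7] [-0.53 -0.51  0.35] 19.1 yaw -47.59 q6 27.32 0.37
```

Emit:
arm_command:
  turn:
    - [0, 0, 0.4]
    - [0, 0, 0.8]
    - [0, 0, 0.8]
    - [0, 0, 0.8]
  xyz:
    - [0, 0, 0]
    - [0, 0, 0]
    - [0, 0, 0]
    - [0, 0, 0]
  claw: [15, 15, 15, 15]

```text
time_s: 10.97
tool_pos: [576.2, -87.0, 127.9]
ee_rot: [0.912, -0.41, -0.0, -0.0]
wrist_force: [1.6, -3.3, -2.4]
width: 19.1
```

```bash
python3 st.py
```

```text
10.9667 [576.2 -87.  127.9] [ 1.6 -3.3 -2.4] [-0.47 -0.47  0.4 ] 19.1 yaw -48.38 q6 28.12 0.39
```

Emit:
arm_command:
  turn:
    - [0, 0, 0.3]
    - [0, 0, 0.6]
    - [0, 0, 0.6]
    - [0, 0, 0.6]
  xyz:
    - [0, 0, 0]
    - [0, 0, 0]
    - [0, 0, 0]
    - [0, 0, 0]
  claw: [15, 15, 15, 15]

```text
time_s: 11.3
tool_pos: [576.1, -87.0, 127.9]
ee_rot: [0.91, -0.415, -0.0, -0.0]
wrist_force: [2.1, -1.7, -4.5]
width: 19.0
```

```bash
python3 st.py
```

```text
11.3 [576.1 -87.  127.9] [ 2.1 -1.7 -4.5] [-0.43 -0.57  0.39] 19.0 yaw -48.98 q6 28.72 0.4
```

Emit:
arm_command:
  turn:
    - [0, 0, 0.3]
    - [0, 0, 0.6]
    - [0, 0, 0.6]
    - [0, 0, 0.6]
  xyz:
    - [0, 0, 0]
    - [0, 0, 0]
    - [0, 0, 0]
    - [0, 0, 0]
  claw: [15, 15, 15, 15]

```text
time_s: 11.63
tool_pos: [576.1, -87.0, 127.9]
ee_rot: [0.908, -0.419, -0.0, -0.0]
wrist_force: [1.8, -1.8, -5.5]
width: 19.3
```

```bash
python3 st.py
```

```text
11.6333 [576.1 -87.  127.9] [ 1.8 -1.8 -5.5] [-0.35 -0.49  0.41] 19.3 yaw -49.58 q6 29.32 0.4
```

Emit:
arm_command:
  turn:
    - [0, 0, 0.3]
    - [0, 0, 0.6]
    - [0, 0, 0.6]
    - [0, 0, 0.6]
  xyz:
    - [0, 0, 0]
    - [0, 0, 0.3]
    - [0, 0, 0.3]
    - [0, 0, 0.3]
  claw: [15, 15, 15, 15]

```text
time_s: 11.97
tool_pos: [576.2, -87.1, 127.9]
ee_rot: [0.906, -0.424, -0.0, 0.0]
wrist_force: [-0.6, -1.4, -3.5]
width: 19.1
```

```bash
python3 st.py
```

```text
11.9667 [576.2 -87.1 127.9] [-0.6 -1.4 -3.5] [-0.3  -0.22  0.38] 19.1 yaw -50.18 q6 29.92 0.44
```

Emit:
arm_command:
  turn:
    - [0, 0, 0.3]
    - [0, 0, 0.6]
    - [0, 0, 0.6]
    - [0, 0, 0.6]
  xyz:
    - [0, 0, 0]
    - [0, 0, 0]
    - [0, 0, 0]
    - [0, 0, 0]
  claw: [15, 15, 15, 15]

```text
time_s: 12.3
tool_pos: [576.2, -87.1, 127.9]
ee_rot: [0.903, -0.429, -0.0, 0.0]
wrist_force: [-0.5, -1.3, -3.7]
width: 19.3
```

```bash
python3 st.py
```

```text
12.3 [576.2 -87.1 127.9] [-0.5 -1.3 -3.7] [-0.27 -0.13  0.5 ] 19.3 yaw -50.78 q6 30.52 0.49
```

Torque slope rose sharply (0.40→0.50 N m), so the handle is against the stop. Drawing the lid.

Emit:
arm_command:
  turn:
    - [0, 0, 0]
    - [0, 0, 0]
    - [0, 0, 0]
    - [0, 0, 0]
    - [0, 0, 0]
    - [0, 0, 0]
    - [0, 0, 0]
    - [0, 0, 0]
    - [0, 0, 0]
  xyz:
    - [-0.7, 0.7, 0]
    - [-1.4, 1.4, 0]
    - [-2.5, 2.5, 0]
    - [-3.5, 3.5, 0]
    - [-5, 5, 0]
    - [-6.5, 6.5, 0]
    - [-8, 8, 0]
    - [-8.5, 8.5, 0]
    - [-8.5, 8.5, 0]
  claw: [15, 15, 15, 15, 15, 15, 15, 15, 15]

```text
time_s: 13.05
tool_pos: [564.0, -85.9, 127.9]
ee_rot: [0.903, -0.429, -0.0, 0.0]
wrist_force: [0.5, -1.1, -2.7]
width: 19.2
```

```bash
python3 st.py
```

```text
13.05 [564.  -85.9 127.9] [ 0.5 -1.1 -2.7] [-0.2  -0.31  0.52] 19.2 yaw -50.78 q6 30.21 0.47
```

The lid has moved 12 mm with low force, so the bolt is clear. Continuing to about 86 mm in total.

Emit:
arm_command:
  turn:
    - [0, 0, 0]
    - [0, 0, 0]
    - [0, 0, 0]
    - [0, 0, 0]
    - [0, 0, 0]
    - [0, 0, 0]
    - [0, 0, 0]
    - [0, 0, 0]
    - [0, 0, 0]
    - [0, 0, 0]
    - [0, 0, 0]
    - [0, 0, 0]
    - [0, 0, 0]
    - [0, 0, 0]
    - [0, 0, 0]
  xyz:
    - [-1, 1, 0]
    - [-3, 3, 0]
    - [-5, 5, 0]
    - [-7, 7, 0]
    - [-9, 9, 0]
    - [-11, 11, 0]
    - [-13, 13, 0]
    - [-15, 15.1, 0]
    - [-17, 17.1, 0]
    - [-19, 19.1, 0]
    - [-21, 21.1, 0]
    - [-23, 23.1, 0]
    - [-25, 25.2, 0]
    - [-26, 26.2, 0]
    - [-26, 26.2, 0]
  claw: [15, 15, 15, 15, 15, 15, 15, 15, 15, 15, 15, 15, 15, 15, 15]

```text
time_s: 14.3
tool_pos: [527.1, -82.3, 127.9]
ee_rot: [0.903, -0.429, -0.0, 0.0]
wrist_force: [-0.5, -2.1, -3.5]
width: 18.9
```

```bash
python3 st.py
```

```text
14.3 [527.1 -82.3 127.9] [-0.5 -2.1 -3.5] [-0.23 -0.15  0.51] 18.9 yaw -50.78 q6 29.16 0.47
```

Emit:
arm_command:
  turn:
    - [0, 0, 0]
    - [0, 0, 0]
    - [0, 0, 0]
    - [0, 0, 0]
    - [0, 0, 0]
    - [0, 0, 0]
    - [0, 0, 0]
    - [0, 0, 0]
    - [0, 0, 0]
    - [0, 0, 0]
    - [0, 0, 0]
    - [0, 0, 0]
    - [0, 0, 0]
    - [0, 0, 0]
    - [0, 0, 0]
    - [0, 0, 0]
    - [0, 0, 0]
  xyz:
    - [-1, 1, 0]
    - [-3, 3, 0]
    - [-5, 5, 0]
    - [-7, 7, 0]
    - [-9, 9, 0]
    - [-11, 11, 0]
    - [-13, 13, 0]
    - [-15, 15.1, 0]
    - [-17, 17.1, 0]
    - [-19, 19.1, 0]
    - [-21, 21.1, 0]
    - [-23, 23.1, 0]
    - [-24.5, 24.7, 0]
    - [-25.5, 25.7, 0]
    - [-26, 26.2, 0]
    - [-26, 26.2, 0]
    - [-26, 26.2, 0]
  claw: [15, 15, 15, 15, 15, 15, 15, 15, 15, 15, 15, 15, 15, 15, 15, 15, 15]

```text
time_s: 15.72
tool_pos: [490.6, -78.8, 127.9]
ee_rot: [0.903, -0.429, -0.0, 0.0]
wrist_force: [0.1, -1.0, -2.5]
width: 19.4
```

```bash
python3 st.py
```

```text
15.7167 [490.6 -78.8 127.9] [ 0.1 -1.  -2.5] [-0.09 -0.29  0.42] 19.4 yaw -50.78 q6 27.95 0.47
```

86 mm out. I ease the torque back, open and lift clear.

Emit:
arm_command:
  turn:
    - [0, 0, -3]
    - [0, 0, -6]
    - [0, 0, -9]
    - [0, 0, -12]
    - [0, 0, -12]
    - [0, 0, -12]
    - [0, 0, -12]
    - [0, 0, -12]
    - [0, 0, -12]
    - [0, 0, -12]
    - [0, 0, -12]
    - [0, 0, -12]
    - [0, 0, -12]
    - [0, 0, -12]
    - [0, 0, -12]
    - [0, 0, -12]
    - [0, 0, -12]
    - [0, 0, -12]
    - [0, 0, -12]
    - [0, 0, -12]
  xyz:
    - [0, 0, 0]
    - [0, 0, 0]
    - [0, 0, 0]
    - [0, 0, 0]
    - [0, 0, 0]
    - [0, 0, 0]
    - [0, 0, 0]
    - [0, 0, 0]
    - [0, 0, 0]
    - [0, 0, 0]
    - [0, 0, -5]
    - [0, 0, -15]
    - [0, 0, -30]
    - [0, 0, -50]
    - [0, 0, -75]
    - [0, 0, -100]
    - [0, 0, -120]
    - [0, 0, -130]
    - [0, 0, -130]
    - [0, 0, -130]
  claw: [15, 15, 15, 15, 15, 25, 35, 45, 50, 50, 50, 50, 50, 50, 50, 50, 50, 50, 50, 50]

```text
time_s: 17.38
tool_pos: [490.9, -78.8, 258.1]
ee_rot: [0.943, -0.332, 0.0, 0.0]
wrist_force: [-0.1, -0.2, -0.7]
width: 50.4
```

```bash
python3 st.py
python3 - <<'E'
from h import *
c=bot.camera("scene");a=c["frame"][80:280,80:350];r=red(c,(180,135,230,185));print(r)
for z in (138,158):print(at(c,*r[:2],z))
cv2.imwrite("pics/4.png",cv2.resize(a,None,fx=2.9,fy=2.9,interpolation=2)[:,:,::-1])
E
```

```text
17.3833 [490.9 -78.8 258.1] [-0.1 -0.2 -0.7] [ 0.01  0.01 -0.02] 50.4 yaw -38.78 q6 15.96 0.0
(np.float64(197.21609907120742), np.float64(148.64303405572755), np.float64(1615.0))
[469.22977137 -84.1720836  138.        ]
[489.50505066 -79.84141552 158.        ]
```

View pics/4.png

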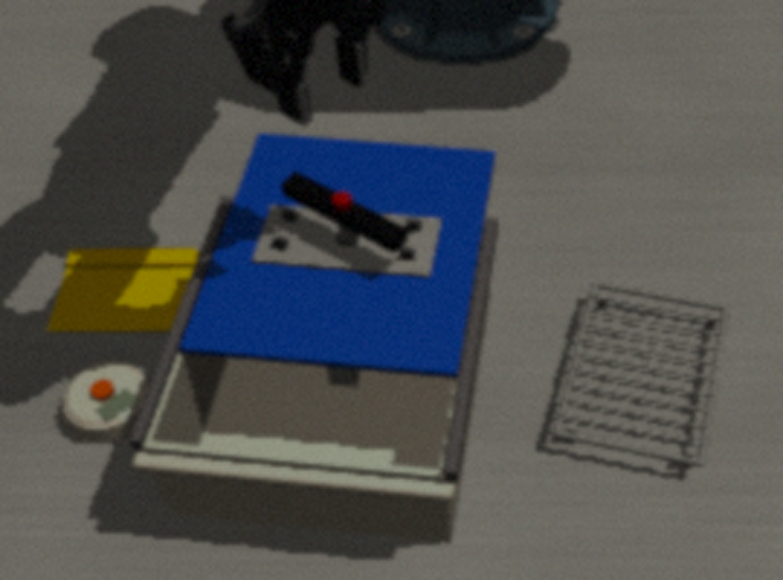

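The lid is about 86 mm open, the handle stands up and turned, the arm is clear, and the rack, scraper and timer are undisturbed.

```bash
python3 -c "
from station import bot
print(bot.job_done())"
```

```text
the job is handed in; nothing more can be done
None
```

The tub is open and the job is handed in at about 17 s of the 64 s allowed; no verdict was reported.

- **Button:** I pressed it with about 8 N at most (limit 22 N). The force jumped from 3.5 N to 7.5 N as the catch let go, and the camera then showed the handle up.
- **Turn:** The bolt's spring met the handle about 0.5 rad in, going by when the torque rose to 0.22 N m. I turned on in small steps until the torque climbed sharply at about 0.5 N m, below the 0.7 N m at which the stop slips. That put the tool about 0.79 rad from where it started.
- **Lid:** I held that torque while drawing the lid straight out about 86 mm, with only a few newtons at the wrist. Then I eased the handle back, let go and lifted clear.

**Last checks:** the wrist reads under 1 N and the gripper is at z = 258 mm, so the arm is clear. By camera, assuming the raised height, the button is about 86 mm from its earlier spot and within about 2 mm of where I let go. That fits a handle still standing up. The rack, scraper and timer look undisturbed, judged by eye only. No check failed; the two cameras differed by about 3 mm on the button's first position.

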